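# Put the fittings back in their own trays

## Task

The four fittings stand in one another's trays. Put each one upright in the middle of its own black tray: the ball valve in the oblong tray, the funnel mouth down in the round tray, the quick coupler in the square tray and the pipe nipple in the hexagonal tray. A tray takes only one fitting at a time, so use the flat plywood pad as the free spot on the way; leave the steel hose clamp where it lies.

Things in the scene. Friction and masses are not known exactly. Their poses are not given: they have to be found in the camera images.
- ball_valve: Brass ball valve, 0.32 kg, lying with its bore along its x: body 72 mm long (x), 36 mm wide (y) and 36 mm high, flat sides; on top a flat steel lever 14 mm wide, from 8 mm behind to 54 mm ahead (+x) of the origin, its top at 50 mm. Origin: middle of the underside; z up. Grip across y over the lever, 15 to 30 mm above the underside. Any yaw. Starts in the round or square tray; home: oblong.
- funnel: Grey plastic funnel, 50 g, standing mouth down: rim 78 mm in diameter, cone up to 42 mm height, then a narrow upright spout, 15 mm in diameter, from 44 to 80 mm height; grip it by the spout. Origin: centre of the mouth, on the underside; z up. Starts in the oblong or hexagonal tray; home: round.
- coupler: White plastic hose quick coupler, 60 g, upright, 62 mm tall: foot 34 mm in diameter, ribbed collar 40 mm in diameter from 14 to 38 mm height (grip it here), narrower barbed top. Origin: centre of the underside; z up. Starts in the oblong or hexagonal tray; home: square.
- nipple: Steel pipe nipple, 0.16 kg, a plain round tube with dark threaded ends, standing upright, 27 mm in diameter and 65 mm tall. Origin: centre of the underside; z up. Starts in the round or square tray; home: hexagonal.
- oblong_tray: Black rubber oblong tray, 165 mm (x) by 108 mm (y) outside. Fixed to the shelf, turned up to 0.35 rad. Floor 4 mm thick, rim 4 mm thick and 10 mm high in all (6 mm above the floor). Origin: centre of its underside; z up; its tray floor is 4 mm above the origin (world z = 0.016).
- round_tray: Black rubber round tray, 112 mm in diameter outside. Fixed to the shelf, turned up to 0.35 rad. Floor 4 mm thick, rim 4 mm thick and 10 mm high in all (6 mm above the floor). Origin: centre of its underside; z up; its tray floor is 4 mm above the origin (world z = 0.016).
- square_tray: Black rubber square tray, 108 by 108 mm outside. Fixed to the shelf, turned up to 0.35 rad. Floor 4 mm thick, rim 4 mm thick and 10 mm high in all (6 mm above the floor). Origin: centre of its underside; z up; its tray floor is 4 mm above the origin (world z = 0.016).
- hex_tray: Black rubber hexagonal tray, 116 mm across flats outside. Fixed to the shelf, turned up to 0.35 rad. Floor 4 mm thick, rim 4 mm thick and 10 mm high in all (6 mm above the floor). Origin: centre of its underside; z up; its tray floor is 4 mm above the origin (world z = 0.016).
- free_pad: Flat plywood pad without a rim, 110 by 110 mm, 4 mm thick, fixed to the shelf, empty at the start: the free spot. Origin: centre of its underside; its top is 4 mm above the origin (world z = 0.016).
- hose_clamp: Steel worm-drive hose clamp, a ring 62 mm in diameter and 12 mm high lying on the white shelf (top at z = 0.012), with a small screw housing on one side; leave it alone. Origin: centre of the ring, on the underside. Other loose bystanders (elbow, tape roll, spanner, 55 mm jar, two rings) lie outside the trays, under 60 mm tall.
There are look-alikes about, which are no part of the job. Leave any yellow look-alike of the nipple alone.

How it is judged:
On the way:
1. one of the fittings has been set down on the plywood pad (((horizontal distance between ball_valve and free_pad below 0.03 m and z of ball_valve in the frame of free_pad below 0.008 m and linear speed of ball_valve below 0.02 m/s) or (horizontal distance between funnel and free_pad below 0.03 m and z of funnel in the frame of free_pad below 0.008 m and linear speed of funnel below 0.02 m/s) or (horizontal distance between coupler and free_pad below 0.03 m and z of coupler in the frame of free_pad below 0.008 m and linear speed of coupler below 0.02 m/s) or (horizontal distance between nipple and free_pad below 0.03 m and z of nipple in the frame of free_pad below 0.008 m and linear speed of nipple below 0.02 m/s))), for 0.2 s.
At the end, for the whole second after the job is handed in: Valve in the oblong, funnel in the round, coupler in the square, nipple in the hexagonal tray: each origin within 15 mm of the tray's centre from above and under 8 mm above the tray's underside, within 0.12 rad of upright, released and at rest (horizontal distance between ball_valve and oblong_tray below 0.015 m and z of ball_valve in the frame of oblong_tray below 0.008 m and angle between each of ball_valve, funnel, coupler, nipple's own z axis and vertical below 0.12 rad and linear speed of each of ball_valve, funnel, coupler, nipple below 0.02 m/s and angular speed of each of ball_valve, funnel, coupler, nipple below 0.2 rad/s and horizontal distance between funnel and round_tray below 0.015 m and z of funnel in the frame of round_tray below 0.008 m and horizontal distance between coupler and square_tray below 0.015 m and z of coupler in the frame of square_tray below 0.008 m and horizontal distance between nipple and hex_tray below 0.015 m and z of nipple in the frame of hex_tray below 0.008 m); the robot touches nothing.
It fails at once if the hose clamp was moved more than 20 mm (distance of hose_clamp from where it was at the start of the episode above 0.02 m).
It also fails if it takes over 136 s, if anything falls off the work surface, if the arm or the gripper's body presses on something with over 40 N, if the wrist force passes 120 N, or if a joint passes its speed limit or range.

## Robot

A 7-joint arm with a two-finger parallel gripper is mounted at the origin on the work surface. World frame = base frame: x ahead of the robot, y to its left, z up, the work surface at z = 0. Lengths are in m, angles in rad, forces in N, time in s.
With the tool pointing down it reaches from about 0.425 to 0.95 m from the base axis. Payload 16.7 kg.
Tool frame: the origin (TCP) lies at the very end of the fingers, on their centre line; the grasp point (between the pads) lies arm.grasp_offset behind it (arm.grasp_offset is the distance from the TCP to the grasp point, in m); z points along the fingers, y is the line along which they close (so a half turn about z gives the same grasp; the last joint's range is limited). The gripper opens to 94 mm and grips with 3 to 60 N. Pads are 16 mm wide; open, the fingers measure 119 mm over their backs; the gripper's body (75 mm by 177 mm) begins 78 mm behind the grasp point.
Start: joints at [-1.411, 0.426, 0.074, 1.606, -0.034, 1.111, -0.067], TCP at [0.206, 0.643, 0.205] pointing down, gripper open.
Joint ranges: [-2.85, 2.85], [-0.5, 2.14], [-1.23, 1.37], [0.21, 2.46], [-1.02, 4.16], [0.16, 2.05], [-2.73, 2.73]. Speed limits (rad/s): [1.89, 1.89, 2.39, 2.39, 3.01, 3.01, 3.01].

## Interface

Orientations are given as a unit quaternion [w, x, y, z].
In Python, from station import get_obs, read_camera, hand_in, arm gives the robot as it stands.
- The arm moves only by the tool step_arm, never from a script. Its argument "increments" is text: rows parted by semicolons, each of 6 numbers parted by spaces: the shift along the tool's x, y, z normalised to -1 to 1, where 1 is 500 mm, then the turn, a rotation vector about the tool's x, y, z normalised to -1 to 1, where 1 is pi/2 rad. In form: tx ty tz wx wy wz; .... A call has 1 to 8 rows; each row shifts and turns the commanded pose from where the row before left it, along the tool's axes as they then stand; what a row does not reach is not made up. A row lasts 1/10 s, in which the tool goes at most 50 mm and 8.59 degrees, less where a joint would pass 70% of its speed; a pose out of reach is approached as far as the arm can. A call with a number of a shift or a turn outside -1 to 1 is refused whole. A call with a gripper value outside its range is refused whole. "fingers" is the closure, from -1 (fully open) to 1 (shut), set as the call begins (left out, the last holds). The fingers move at their own pace and stop on an object; "force" is the grip in N (left out, the last holds). Time passes only in rows, so rows that do not move let the fingers close. It gives the time, the measured TCP pose, the force, the opening and the grip force at its end, in the units of the state.
- get_obs(): the state, without advancing time (a new reading comes with each control period).
- read_camera(name): name is "scene" or "side" or "wrist"; returns a dict with "image" (400x640x3 uint8, blue, green, red), "vertical_fov" (degrees; the focal length in pixels is half the picture's height over the tangent of half this angle, whatever the lens; pixels are square), "cx", "cy" (the principal point, pixels), "k1" (the pictures are not rectified: a ray, as slopes to the right and down, at radius r is drawn at 1 + k1 r^2 times it, then the intrinsics apply), "camera_from_world" (4x4, takes a point from world to camera coordinates); the wrist camera has in their place "tool_from_camera" (4x4, takes a point from camera to tool coordinates, whose origin is the TCP and whose axes are the flange's). Camera axes: x right, y down, z forward; pixel columns grow to the right and rows downward; lengths in m; the calibration is good to about 2 mm. A picture is of the moment at which its call begins: read the wrist's pose just before it. There is no depth.
- hand_in(): hands the job in; it is judged then, once.
The state is a dict: "t": time; "joint_pos": joint angles; "joint_velocities": joint speeds; "joint_efforts": joint torques, N m; "position": TCP position; "eef_rot": TCP orientation; "wrist_force": force on the tool from outside, world axes, zero at the start; "ft_torque": the same for the moment, N m; "gripper_width": opening from 0.0 (shut) to 1.0 (fully open); "grip_force": force on a finger pad.
Only numpy, scipy, OpenCV 4.12 (cv2) and the standard library are available. Lean on these libraries where they do the work, as an engineer would, in place of code of your own. Each camera call takes 0.05 s, during which the arm holds its last target. There are 200 camera calls.

## Working session

There is one attempt and no reset: what is moved stays moved. The work goes in short steps, Python scripts to look and compute and a tool call to move; the robot and the scene stay as the last step left them, time stands still between calls to the robot, and variables do not carry over. Pictures are saved under pics/ and viewed, at most 14 in all, crops included, and the job is handed in when it is done.

Besides the shell and the picture viewer there is one more tool, called as a command line: name --argument value ..., lists and objects as JSON in quotes. step_arm: Moves the arm, as the interface text tells. Scaled input: -1 to 1 covers 500 mm each way for a shift and pi/2 rad each way for a turn. Its arguments: {"type":"object","properties":{"increments":{"type":"string"},"fingers":{"type":"number"},"force":{"type":"number"}},"required":["increments"]}

```bash
ls; mkdir -p pics
python3 - <<'E'
from station import get_obs, read_camera, arm
import cv2
o=get_obs();print({k:o[k] for k in('t','position','eef_rot','gripper_width')},arm.grasp_offset)
for n in('scene','side','wrist'):
    c=read_camera(n);cv2.imwrite(f'pics/{n}0.png',c.pop('image'));print(n,c)
E
```

```text
pics
{'t': 0.0, 'position': array([0.2056795 , 0.64241841, 0.20478802]), 'eef_rot': array([-5.57306673e-05,  1.54287070e-01,  9.88025843e-01, -6.56730445e-04]), 'gripper_width': 1.0000752975907792} 0.0188
scene {'vertical_fov': 47.489251316425154, 'cx': 313.70218969539957, 'cy': 204.95740639293788, 'k1': -0.116383727662999, 'camera_from_world': array([[ 0.73923191,  0.67314595,  0.02026615, -0.29840979],
       [ 0.45869306, -0.48123541, -0.74700278, -0.16440983],
       [-0.4930891 ,  0.56150424, -0.66451195,  1.41535713],
       [ 0.        ,  0.        ,  0.        ,  1.        ]])}
side {'vertical_fov': 52.17968940272651, 'cx': 324.35795481537104, 'cy': 200.1840259787045, 'k1': -0.05726878179199729, 'camera_from_world': array([[ 0.7999846 , -0.59969172, -0.01986151, -0.37517147],
       [-0.4113143 , -0.52398903, -0.74582574,  0.20201942],
       [ 0.4368583 ,  0.60481844, -0.66584494,  0.79651823],
       [ 0.        ,  0.        ,  0.        ,  1.        ]])}
wrist {'vertical_fov': 61.453428316287095, 'cx': 319.41807043536335, 'cy': 202.024739751415, 'k1': -0.06940182493024896, 'tool_from_camera': array([[-6.63358412e-04, -9.57933454e-01, -2.86989648e-01,
         8.46911413e-02],
       [ 9.99999675e-01, -5.04046655e-04, -6.28994966e-04,
        -2.18001594e-05],
       [ 4.57879149e-04, -2.86989972e-01,  9.57933477e-01,
        -1.78389575e-01],
       [ 0.00000000e+00,  0.00000000e+00,  0.00000000e+00,
         1.00000000e+00]])}
```

View pics/scene0.png

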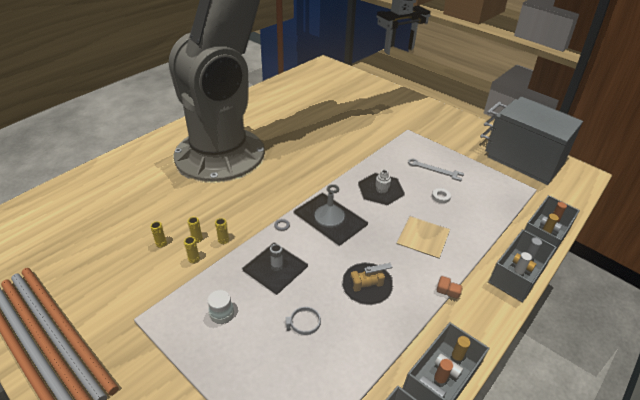

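View pics/side0.png

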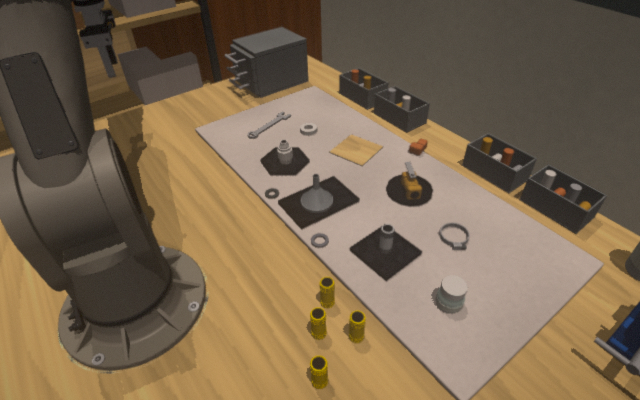

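The scene view shows the coupler in the hex tray (382,187), the funnel in the oblong tray (331,218), the steel nipple in the square tray (275,258), the valve in the round tray (368,282), the empty pad (423,236) and the clamp (304,320). Nipple candidates are the grey one at (277,257) and the yellow look-alikes at (157,234), (195,228), (191,250) and (222,230). I choose the grey one in the square tray. The side view agrees. The job comes down to two swaps: funnel↔valve and coupler↔nipple.

```bash
cat > h.py <<'E'
import numpy as np, cv2, json
from station import get_obs, read_camera
from scipy.spatial.transform import Rotation as R
def snap(n):
    o=get_obs(); c=read_camera(n)
    if n=='wrist':
        T=np.eye(4); q=o['eef_rot']; T[:3,:3]=R.from_quat(np.r_[q[1:],q[0]]).as_matrix(); T[:3,3]=o['position']
        W=T@c['tool_from_camera']
    else: W=np.linalg.inv(c['camera_from_world'])
    f=200/np.tan(np.radians(c['vertical_fov']/2))
    return dict(im=c['image'],W=W,K=np.array([[f,0,c['cx']],[0,f,c['cy']],[0,0,1]]),d=np.array([c['k1'],0,0,0.]))
def rays(c,p):
    u=cv2.undistortPoints(np.float64(p).reshape(-1,1,2),c['K'],c['d']).reshape(-1,2)
    return c['W'][:3,3],np.c_[u,np.ones(len(u))]@c['W'][:3,:3].T
def plane(c,p,z):
    o,r=rays(c,p); return o+r*((z-o[2])/r[:,2])[:,None]
def tri(c1,p1,c2,p2):
    A=np.zeros((3,3));b=np.zeros(3);L=[]
    for c,p in((c1,p1),(c2,p2)):
        o,r=rays(c,[p]); r=r[0]/np.linalg.norm(r); M=np.eye(3)-np.outer(r,r);A+=M;b+=M@o;L.append((M,o))
    x=np.linalg.solve(A,b); return x,max(np.linalg.norm(M@(x-o)) for M,o in L)
def proj(c,X):
    V=np.linalg.inv(c['W']); return cv2.projectPoints(np.float64(X).reshape(-1,1,3),cv2.Rodrigues(V[:3,:3])[0],V[:3,3],c['K'],c['d'])[0].reshape(-1,2)
def ortho(c,z,x0,x1,y0,y1,s):
    """rectified view of plane z, s px per m; col along y, row along x"""
    gx,gy=np.meshgrid(np.arange(x0,x1,1/s),np.arange(y0,y1,1/s),indexing='ij')
    uv=proj(c,np.c_[gx.ravel(),gy.ravel(),np.full(gx.size,z)]).reshape(gx.shape+(2,)).astype(np.float32)
    return cv2.remap(c['im'],uv[...,0],uv[...,1],cv2.INTER_LINEAR)
E
python3 - <<'E'
from h import *
S=snap('scene');D=snap('side')
guess=dict(hex=((382,187),(285,159)),obl=((331,218),(319,201)),sq=((275,268),(386,250)),rnd=((368,283),(409,190)),pad=((423,236),(356,149)),clamp=((304,320),(454,234)))
for k,(a,b) in guess.items(): print(k,tri(S,a,D,b))
P=[plane(S,[guess[k][0]],.018)[0] for k in guess]
A=np.array(P);print(A.round(3))
a=cv2.resize(S['im'][165:345,230:460],None,fx=3,fy=3,interpolation=2);cv2.imwrite('pics/sc.png',a)
a=cv2.resize(D['im'][95:295,225:485],None,fx=3,fy=3,interpolation=2);cv2.imwrite('pics/dc.png',a)
# dark masks
for n,c in(('S',S),('D',D)):
    for k,i in zip(guess,range(4)):
        x,y=A[i,:2];w=.11;im=ortho(c,.018,x-w,x+w,y-w,y+w,1000)
        m=(im.max(2)<70).astype(np.uint8);m=cv2.morphologyEx(m,cv2.MORPH_OPEN,np.ones((5,5)))
        N,l,st,_=cv2.connectedComponentsWithStats(m);j=1+st[1:,4].argmax()
        pts=cv2.findNonZero((l==j).astype(np.uint8));h=cv2.convexHull(pts)
        r=cv2.minAreaRect(h);e=cv2.minEnclosingCircle(h);f=lambda q:(round(x-w+q[1]/1000,4),round(y-w+q[0]/1000,4))
        print(n,k,'rect',f(r[0]),np.round(r[1]),round(r[2],1),'circ',f(e[0]),round(e[1]),cv2.contourArea(h))
E
```

```text
hex (array([0.48312709, 0.19801945, 0.01656183]), np.float64(0.00013674281200859835))
obl (array([0.4580311 , 0.00691463, 0.0109444 ]), np.float64(0.00016862907148460882))
sq (array([ 0.47552676, -0.21168836,  0.0137084 ]), np.float64(0.0013516065630626748))
rnd (array([ 0.65967748, -0.09840079,  0.01064893]), np.float64(0.00029207470748802993))
pad (array([0.67061808, 0.11871441, 0.0108267 ]), np.float64(0.0008071077059363941))
clamp (array([ 0.62372086, -0.2713414 ,  0.01649238]), np.float64(0.001072029410466481))
[[ 0.484  0.197  0.018]
 [ 0.463  0.001  0.018]
 [ 0.479 -0.216  0.018]
 [ 0.663 -0.103  0.018]
 [ 0.674  0.111  0.018]
 [ 0.625 -0.273  0.018]]
S hex rect (np.float64(0.4842), np.float64(0.1906)) [131. 117.] 6.5 circ (np.float64(0.484), np.float64(0.1897)) 67 11768.5
S obl rect (np.float64(0.4591), np.float64(0.0015)) [110. 165.] 2.9 circ (np.float64(0.4596), np.float64(0.0022)) 97 18029.0
S sq rect (np.float64(0.4766), np.float64(-0.2137)) [109. 109.] 87.2 circ (np.float64(0.4778), np.float64(-0.215)) 74 11432.5
S rnd rect (np.float64(0.661), np.float64(-0.1063)) [110. 109.] 73.7 circ (np.float64(0.6594), np.float64(-0.104)) 58 9741.0
D hex rect (np.float64(0.4777), np.float64(0.1915)) [134. 115.] 8.1 circ (np.float64(0.4769), np.float64(0.1916)) 67 11952.0
D obl rect (np.float64(0.453), np.float64(0.0029)) [111. 166.] 2.5 circ (np.float64(0.4531), np.float64(0.0027)) 98 18365.0
D sq rect (np.float64(0.4706), np.float64(-0.2123)) [110. 109.] 86.9 circ (np.float64(0.4695), np.float64(-0.2137)) 74 11618.0
D rnd rect (np.float64(0.6531), np.float64(-0.1038)) [113. 111.] 43.1 circ (np.float64(0.6556), np.float64(-0.1034)) 59 10052.5
```

View pics/sc.png

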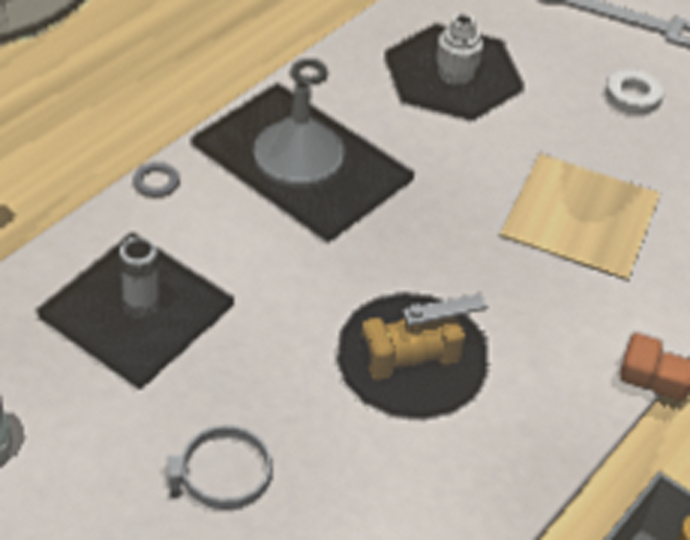

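View pics/dc.png

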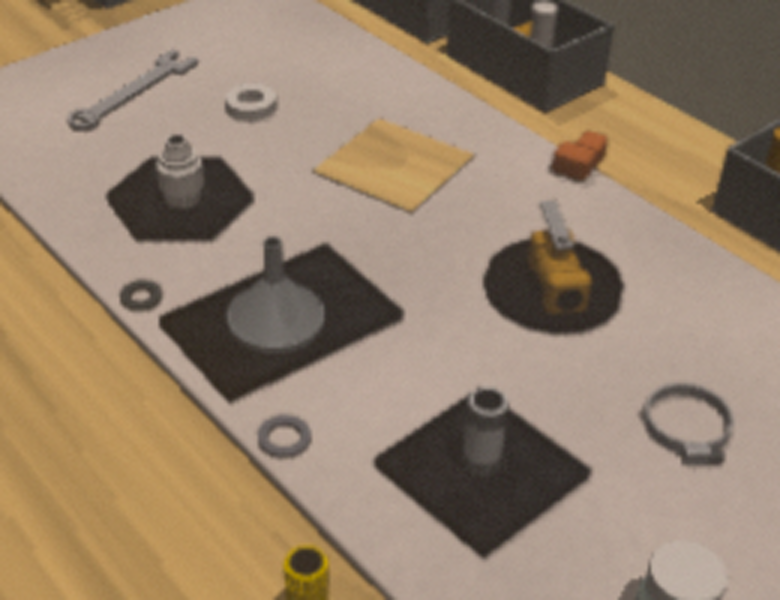

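The crops confirm the choice: a steel tube with dark ends in the square tray, brass valve in round, funnel in oblong, coupler in hex. The valve lever runs from scene (367,271) to (391,265), and in side from (414,176) to (408,163). Next I move overhead to measure with the wrist camera.

step_arm --increments "0 0 -0.05 0 0 -0.066; 0 0 -0.05 0 0 -0.066; 0 0 -0.05 0 0 -0.065; -0.04 -0.085 -0.02 0 0 0; -0.04 -0.085 -0.02 0 0 0; -0.04 -0.085 0 0 0 0; -0.04 -0.085 0 0 0 0; -0.04 -0.085 0 0 0 0" --fingers -1

```text
t: 1.05
position: [0.3063, 0.4284, 0.3005]
eef_rot: [-0.0, 0.0, 1.0, 0.0]
wrist_force: [0.4, 1.1, 0.4]
gripper_width: 1.0
grip_force: 0.0
```

step_arm --increments "-0.04 -0.085 0 0 0 0; -0.04 -0.085 0 0 0 0; -0.04 -0.085 0 0 0 0; -0.04 -0.085 0 0 0 0; -0.04 -0.085 0 0 0 0; -0.04 -0.085 0 0 0 0; -0.04 -0.085 0 0 0 0;-0.04 -0.085 0 0 0 0"

```text
t: 1.85
position: [0.466, 0.0883, 0.3008]
eef_rot: [0.0, 0.0, 1.0, 0.0]
wrist_force: [0.4, 0.2, 0.5]
gripper_width: 1.003
grip_force: 0.0
```

Run:
```python
from h import *
import pickle
c=snap('wrist');pickle.dump(c,open('w1.pkl','wb'));cv2.imwrite('pics/w1.png',c['im'])
```

step_arm --increments "0 -0.09 0 0 0 0; 0 -0.09 0 0 0 0;0 -0.09 0 0 0 0;0 -0.09 0 0 0 0;0 0 0 0 0 0;0 0 0 0 0 0"

```text
t: 2.5
position: [0.4653, -0.0904, 0.3005]
eef_rot: [0.0, 0.001, 1.0, 0.0]
wrist_force: [-0.0, -0.1, -0.3]
gripper_width: 1.0
grip_force: 0.0
```

Run:
```python
from h import *
import pickle
c=snap('wrist');pickle.dump(c,open('w2.pkl','wb'));cv2.imwrite('pics/w2.png',c['im'])
```

```text
(no output)
```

View pics/w1.png

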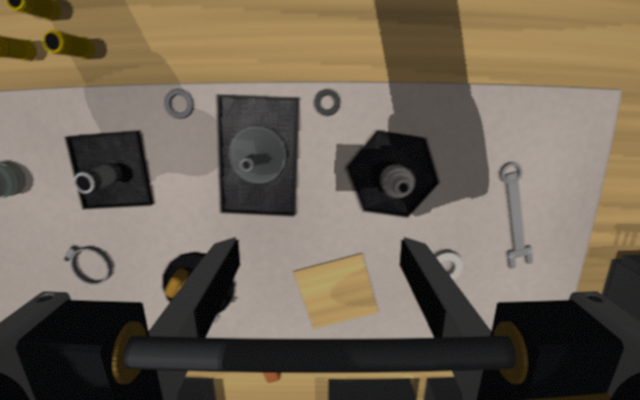

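View pics/w2.png

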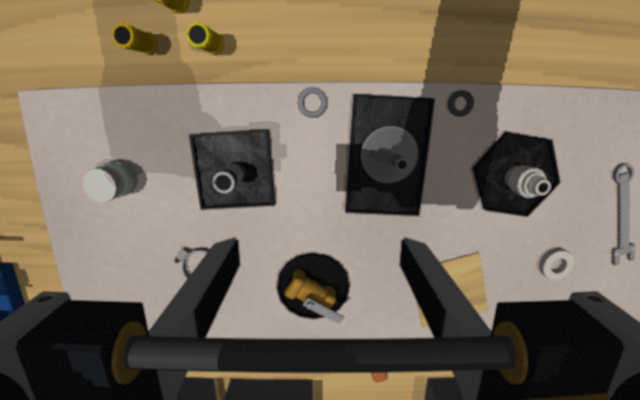

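Wrist 1 shows the spout top at (246,164), nipple top (86,182), coupler top (403,187), and the pad corners around (337,290). Wrist 2 shows the spout top at (404,164), nipple (224,182), coupler (541,186), and the valve at (313,287) with its lever tip at (341,320).

Run:
```python
from h import *
import pickle
a,b=[pickle.load(open(f'w{i}.pkl','rb')) for i in(1,2)]
S,D=snap('scene'),snap('side')
def multi(obs):
    A=np.zeros((3,3));v=np.zeros(3);L=[]
    for c,p in obs:
        o,r=rays(c,[p]);r=r[0]/np.linalg.norm(r);M=np.eye(3)-np.outer(r,r);A+=M;v+=M@o;L.append((M,o))
    x=np.linalg.solve(A,v);return x.round(4),[round(float(np.linalg.norm(M@(x-o)))*1000,1) for M,o in L]
s=lambda x,y:(230+x/3,165+y/3); d=lambda x,y:(225+x/3,95+y/3)
print('spout',multi([(a,(246,164)),(b,(404,164)),(S,s(303,84)),(D,d(273,241))]))
print('nipple',multi([(a,(86,182)),(b,(224,182)),(S,s(139,249)),(D,d(488,401))]))
print('coupler',multi([(a,(403,187)),(b,(542,186)),(S,s(462,20)),(D,d(176,142))]))
print('levtip',multi([(b,(341,318)),(S,s(483,300)),(D,d(548,205))]))
print('levbase',multi([(b,(306,303)),(S,s(412,317)),(D,d(565,243))]))
Q=dict(obl=([(218,95),(299,96),(297,214),(221,212)],[(353,94),(434,98),(418,215),(347,211)]),
 sq=([(66,138),(142,131),(154,204),(84,209)],[(191,134),(270,129),(274,206),(201,209)]))
for k,(p,q) in Q.items():
    X=np.array([multi([(a,i),(b,j)])[0] for i,j in zip(p,q)]);print(k,X.mean(0).round(4),X[:,2].round(3))
pc=[(294,270),(362,254),(380,311),(314,328)]
sp=[s(542,153),s(660,188),s(628,278),s(500,236)];dp=[d(380,118),d(475,156),d(411,212),d(314,168)]
X=np.array([multi([(S,i),(D,j)])[0] for i,j in zip(sp,dp)]);print('pad SD',X.mean(0).round(4),'wrist',plane(a,pc,.016).mean(0).round(4))
G=dict(hex=(.481,.191),obl=(.456,.002),sq=(.4735,-.213),rnd=(.657,-.105))
for n,c in(('w1',a),('w2',b)):
    for k,(x,y) in G.items():
        w=.1;im=ortho(c,.022,x-w,x+w,y-w,y+w,1000)
        m=(im.max(2)<65).astype(np.uint8);m=cv2.morphologyEx(m,cv2.MORPH_OPEN,np.ones((9,9)))
        N,l,st,_=cv2.connectedComponentsWithStats(m);j=1+st[1:,4].argmax()
        h=cv2.convexHull(cv2.findNonZero((l==j).astype(np.uint8)));r=cv2.minAreaRect(h);e=cv2.minEnclosingCircle(h)
        f=lambda q:(round(float(x-w+q[1]/1000),4),round(float(y-w+q[0]/1000),4))
        print(n,k,f(r[0]),np.round(r[1]),f(e[0]),round(e[1]))
```

```text
spout (array([0.4514, 0.0059, 0.0942]), [2.7, 2.2, 2.2, 0.4])
nipple (array([ 0.4756, -0.2075,  0.077 ]), [0.8, 0.8, 1.6, 0.3])
coupler (array([0.4829, 0.1944, 0.073 ]), [1.7, 1.4, 1.1, 0.5])
levtip (array([ 0.6861, -0.0588,  0.0585]), [1.4, 2.0, 1.3])
levbase (array([ 0.6575, -0.1085,  0.0616]), [1.9, 1.3, 1.2])
obl [0.4543 0.0049 0.0182] [0.017 0.019 0.01  0.027]
sq [ 0.4733 -0.2094  0.0183] [0.029 0.014 0.011 0.02 ]
pad SD [0.6726 0.1161 0.0101] wrist [0.6676 0.1168 0.016 ]
w1 hex (0.4791, 0.1903) [129. 118.] (0.4784, 0.19) 66
w1 obl (0.4579, 0.0035) [106. 155.] (0.4575, 0.0035) 93
w1 sq (0.4715, -0.209) [106. 111.] (0.472, -0.2095) 75
w1 rnd (0.6674, -0.118) [126. 243.] (0.6665, -0.1195) 124
w2 hex (0.4782, 0.1884) [134. 113.] (0.4775, 0.1885) 67
w2 obl (0.4532, 0.0026) [111. 163.] (0.453, 0.0035) 96
w2 sq (0.4714, -0.2097) [105. 109.] (0.471, -0.2105) 74
w2 rnd (0.6404, -0.0959) [112.  86.] (0.6522, -0.1002) 56
```

step_arm --increments "0.01 0.07 0.02 0 0 0; 0.01 0.07 0.08 0 0 0; 0.008 0.053 0.08 0 0 0; 0 0 0.1 0 0 0; 0 0 0.08 0 0 0; 0 0 0.06 0 0 0; 0 0 0.036 0 0 0; 0 0 0.02 0 0 0" --fingers 0 --force 10

```text
t: 3.45
position: [0.4509, 0.0053, 0.0634]
eef_rot: [-0.001, -0.001, 1.0, -0.0]
wrist_force: [-0.6, -0.2, -0.3]
gripper_width: 0.501
grip_force: 0.0
```

step_arm --increments "0 0 0 0 0 0"

```text
t: 3.55
position: [0.4513, 0.005, 0.0642]
eef_rot: [-0.001, -0.0, 1.0, -0.0]
wrist_force: [-0.7, -0.1, 0.2]
gripper_width: 0.5
grip_force: 0.0
```

Run:
```python
from h import *
c=snap('wrist');cv2.imwrite('pics/w3.png',c['im'])
```

```text
(no output)
```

View pics/w3.png

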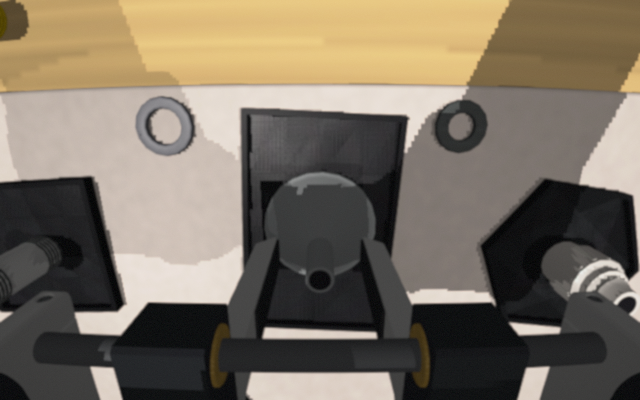

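Spout top is at (320,280), exactly where the model predicts for a centred grasp. Close.

step_arm --increments "0 0 0.004 0 0 0;0 0 0 0 0 0;0 0 0 0 0 0;0 0 0 0 0 0;0 0 0 0 0 0;0 0 0 0 0 0" --fingers 1

```text
t: 4.2
position: [0.452, 0.0047, 0.0632]
eef_rot: [0.0, 0.0, 1.0, 0.0]
wrist_force: [-0.3, 0.6, 2.9]
gripper_width: 0.152
grip_force: 10.0
```

step_arm --increments "0 0 -0.06 0 0 0;0 0 -0.08 0 0 0;-0.04 0.02 -0.02 0 0 0;-0.08 0.04 0 0 0 0;-0.08 0.042 0 0 0 0;-0.08 0.042 0 0 0 0;-0.08 0.04 0 0 0 0;-0.076 0.04 0 0 0 0"

```text
t: 5.0
position: [0.6713, 0.1174, 0.1425]
eef_rot: [-0.0, 0.0, 1.0, -0.0]
wrist_force: [-0.0, 0.1, 0.2]
gripper_width: 0.159
grip_force: 10.0
```

step_arm --increments "0 0 0.02 0 0 0;0 0 0.06 0 0 0;0 0 0.05 0 0 0;0 0 0.02 0 0 0;0 0 0.007 0 0 0;0 0 0 0 0 0; 0 0 0 0 0 0"

```text
t: 5.7
position: [0.6705, 0.1164, 0.0658]
eef_rot: [0.001, 0.0, 1.0, 0.0]
wrist_force: [1.0, -0.5, 0.7]
gripper_width: 0.156
grip_force: 10.0
```

step_arm --increments "0 0 0.003 0 0 0;0 0 0 0 0 0;0 0 0 0 0 0"

```text
t: 6.0
position: [0.67, 0.1165, 0.0634]
eef_rot: [0.0, 0.0, 1.0, 0.0]
wrist_force: [0.0, -0.5, 0.2]
gripper_width: 0.158
grip_force: 10.0
```

step_arm --increments "0 0 0 0 0 0;0 0 0 0 0 0;0 0 0 0 0 0;0 0 -0.04 0 0 0;0 0 -0.08 0 0 0;0 0 -0.08 0 0 0;0 0 0 0 0 0;0 0 0 0 0 0" --fingers -0.2

```text
t: 6.8
position: [0.6703, 0.1166, 0.1638]
eef_rot: [0.001, 0.0, 1.0, 0.0]
wrist_force: [-0.3, -0.5, -0.7]
gripper_width: 0.603
grip_force: 0.0
```

Run:
```python
from h import *
o=get_obs();print(o['position'],o['eef_rot'],o['joint_pos'][6])
c=snap('wrist');cv2.imwrite('pics/w4.png',c['im'])
```

```text
[0.67029334 0.11660401 0.16384697] [7.82341299e-04 1.45641420e-04 9.99999607e-01 3.89541577e-04] 1.5461247152650777
```

View pics/w4.png

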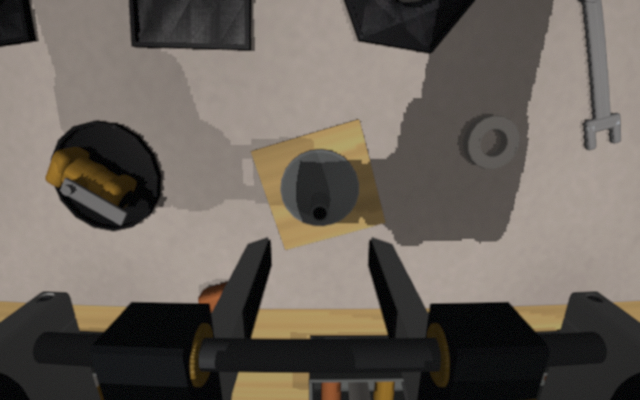

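The funnel stands on the pad (funnel centre (319,188), pad centre (318,183)). The valve lever runs (62,187)→(126,218) and the round tray is centred at about (105,175).

Run:
```python
from h import *
c=snap('wrist')
l=plane(c,[(63,187),(125,219)],.066);print(l, np.degrees(np.arctan2(*(l[1]-l[0])[1::-1])))
m=cv2.inRange(c['im'],(0,0,0),(60,60,60));im=c['im'].astype(int)
x,y,w=.655,-.102,.085
o=ortho(c,.022,x-w,x+w,y-w,y+w,1000);m=(o.max(2)<60).astype(np.uint8);m=cv2.morphologyEx(m,cv2.MORPH_OPEN,np.ones((5,5)))
N,k,st,_=cv2.connectedComponentsWithStats(m);j=1+st[1:,4].argmax();h=cv2.convexHull(cv2.findNonZero((k==j).astype(np.uint8)))
e=cv2.fitEllipse(h);q=cv2.minEnclosingCircle(h)
print('round',x-w+e[0][1]/1000,y-w+e[0][0]/1000,e[1],x-w+q[0][1]/1000,y-w+q[0][0]/1000,q[1])
# brass mask
ob=ortho(c,.035,x-w,x+w,y-w,y+w,1000).astype(int);b=((ob[...,2]-ob[...,0]>60)).astype(np.uint8);b=cv2.morphologyEx(b,cv2.MORPH_OPEN,np.ones((5,5)))
r=cv2.minAreaRect(cv2.findNonZero(b));print('brass',x-w+r[0][1]/1000,y-w+r[0][0]/1000,r[1],r[2])
```

```text
[[ 0.65330174 -0.10916475  0.066     ]
 [ 0.6829041  -0.056173    0.066     ]] 60.8113136469279
round 0.6517753524780274 -0.09195139312744141 (100.71361541748047, 113.58904266357422) 0.652038673400879 -0.094337890625 57.528961181640625
brass 0.6483215942382813 -0.11344735717773438 (73.7402114868164, 32.60586929321289) 8.673173904418945
```

step_arm --increments "0.004 -0.088 0 0 0 0;0.005 -0.088 0 0 0 0;0.005 -0.088 0 0 0 0;0.005 -0.088 0 0 0 0;0.005 -0.086 0 0 0 0;0 0 0 0 0 0.09;0 0 0 0 0 0.09;0 0 0 0 0 0.09" --fingers -0.6

```text
t: 7.7
position: [0.6571, -0.1031, 0.1616]
eef_rot: [-0.001, 0.214, 0.977, -0.0]
wrist_force: [0.4, -0.0, -0.1]
gripper_width: 0.803
grip_force: 0.0
```

step_arm --increments "0 0 0 0 0 0.09;0 0 0 0 0 0.09;0 0 0 0 0 0.09;0 0 0 0 0 0.09;0 0 0 0 0 0.09;0 0 0 0 0 0.09;0 0 0 0 0 0.09;0 0 0 0 0 0.09"

```text
t: 8.5
position: [0.6572, -0.1025, 0.1617]
eef_rot: [-0.001, 0.704, 0.71, -0.001]
wrist_force: [-0.0, 0.0, 0.9]
gripper_width: 0.799
grip_force: 0.0
```

step_arm --increments "0 0 0 0 0 0.09;0 0 0 0 0 0.09;0 0 0 0 0 0.09;0 0 0 0 0 0.064;0 0 0 0 0 0;0 0 0 0 0 0"

```text
t: 9.1
position: [0.6574, -0.1025, 0.1621]
eef_rot: [-0.0, 0.862, 0.508, -0.001]
wrist_force: [-0.7, -0.6, 0.0]
gripper_width: 0.802
grip_force: 0.0
```

Run:
```python
from h import *
o=get_obs();print(o['position'],o['eef_rot'],o['joint_pos'].round(2))
c=snap('wrist');cv2.imwrite('pics/w5.png',c['im'])
```

```text
[ 0.65739718 -0.10253631  0.16211022] [-1.09155306e-04  8.61626954e-01  5.07541477e-01 -7.93165274e-04] [-0.64  0.69  1.07  1.71 -0.66  1.15  0.12]
```

View pics/w5.png

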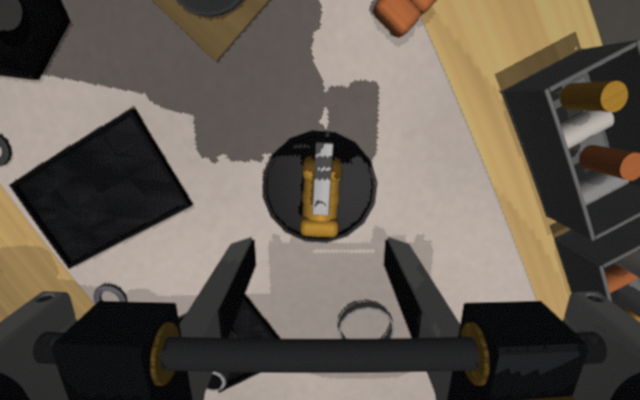

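The lever runs straight between the fingers, (324,145)→(321,213), and the empty oblong tray shows its corners at (135,109), (191,204), (72,267), (12,182).

Run:
```python
from h import *
c=snap('wrist')
print('obl',plane(c,[(135,109),(191,204),(72,267),(12,182)],.022).round(4),plane(c,[(135,109),(191,204),(72,267),(12,182)],.02).mean(0))
l=plane(c,[(324,144),(321,214)],.066);print(l,np.degrees(np.arctan2(*(l[1]-l[0])[1::-1])))
t=plane(c,[(320,131),(320,241),(263,185),(377,185)],.02);print('round',t,t.mean(0))
```

```text
obl [[ 0.5439  0.051   0.022 ]
 [ 0.5373 -0.0521  0.022 ]
 [ 0.3754 -0.0457  0.022 ]
 [ 0.3811  0.0619  0.022 ]] [0.45793241 0.00397312 0.02      ]
[[ 0.68470954 -0.05983531  0.066     ]
 [ 0.65348757 -0.11118803  0.066     ]] -121.2992055213884
round [[ 0.68497522 -0.05258452  0.02      ]
 [ 0.63075082 -0.15031615  0.02      ]
 [ 0.61063258 -0.07103171  0.02      ]
 [ 0.70863796 -0.12539117  0.02      ]] [ 0.65874914 -0.09983089  0.02      ]
```

step_arm --increments "0 0 0.05 0 0 0;0 0 0.08 0 0 0;0 0 0.08 0 0 0;0 0 0.04 0 0 0;0 0 0.02 0 0 0;0 0 0 0 0 0;0 0 0 0 0 0" --force 30

```text
t: 9.9
position: [0.6586, -0.103, 0.0295]
eef_rot: [0.001, 0.862, 0.506, 0.001]
wrist_force: [-0.7, 0.8, 1.4]
gripper_width: 0.8
grip_force: 0.0
```

step_arm --increments "0 0 0 0 0 0;0 0 0 0 0 0;0 0 0 0 0 0;0 0 0 0 0 0;0 0 0 0 0 0;0 0 0 0 0 0" --fingers 1

```text
t: 10.5
position: [0.6579, -0.1026, 0.0281]
eef_rot: [0.0, 0.862, 0.506, 0.0]
wrist_force: [0.4, -0.2, 0.9]
gripper_width: 0.346
grip_force: 29.7
```

step_arm --increments "0 0 -0.04 0 0 0;0 0 -0.06 0 0 0;0 -0.04 -0.04 0 0 0;-0.002 -0.08 0 0 0 0;-0.002 -0.09 0 0 0 0;-0.002 -0.09 0 0 0 0;-0.002 -0.09 0 0 0 0;-0.001 -0.066 0 0 0 0"

```text
t: 11.3
position: [0.4538, 0.0056, 0.0983]
eef_rot: [-0.001, 0.863, 0.506, -0.0]
wrist_force: [0.1, 0.0, -3.2]
gripper_width: 0.345
grip_force: 29.7
```

step_arm --increments "0 0 0.03 0 0 0;0 0 0.05 0 0 0;0 0 0.03 0 0 0;0 0 0.02 0 0 0;0 0 0.006 0 0 0;0 0 0 0 0 0;0 0 0 0 0 0"

```text
t: 12.0
position: [0.457, 0.0045, 0.0306]
eef_rot: [0.0, 0.863, 0.506, 0.0]
wrist_force: [0.2, -0.3, -3.9]
gripper_width: 0.34
grip_force: 29.7
```

step_arm --increments "0 0 0.004 0 0 0;0 0 0 0 0 0;0 0 0 0 0 0"

```text
t: 12.3
position: [0.4566, 0.0047, 0.0281]
eef_rot: [-0.0, 0.862, 0.506, 0.0]
wrist_force: [0.3, 0.9, -4.6]
gripper_width: 0.345
grip_force: 29.7
```

step_arm --increments "0 0 0 0 0 0;0 0 0 0 0 0;0 0 0 0 0 0;0 0 0 0 0 0;0 0 -0.05 0 0 0;0 0 -0.08 0 0 0;0 0 -0.08 0 0 0;0 0 -0.08 0 0 0" --fingers -0.6

```text
t: 13.1
position: [0.4561, 0.0042, 0.1731]
eef_rot: [0.001, 0.862, 0.506, -0.002]
wrist_force: [-4.2, -38.3, 12.1]
gripper_width: 0.799
grip_force: 0.0
```

step_arm --increments "0 0 -0.04 0 0 0;0 0 0 0 0 0;0 0 0 0 0 0"

```text
t: 13.4
position: [0.4564, 0.0056, 0.1923]
eef_rot: [-0.001, 0.862, 0.507, 0.001]
wrist_force: [-0.6, 0.3, -0.2]
gripper_width: 0.803
grip_force: 0.0
```

Run:
```python
from h import *
o=get_obs();print(o['position'],o['eef_rot'],o['joint_pos'].round(2))
c=snap('wrist');cv2.imwrite('pics/w6.png',c['im'])
```

```text
[0.45640422 0.00557491 0.19234071] [-1.13642004e-03  8.62101718e-01  5.06733365e-01  7.95806240e-04] [-1.34  0.21  1.37  2.14 -0.25  0.98 -0.34]
```

View pics/w6.png

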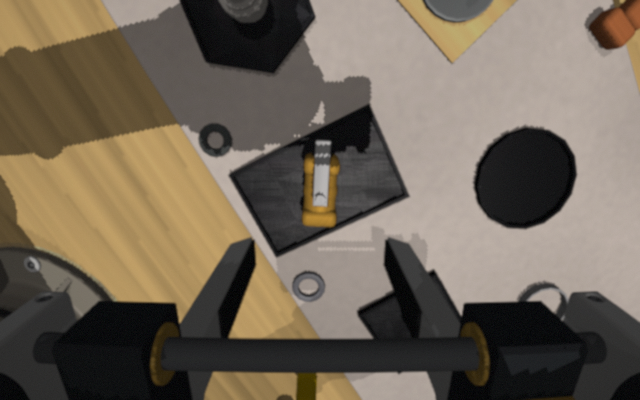

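The valve sits upright in the oblong tray: tray corners (231,172), (370,105), (408,195), (278,256), lever (323,140)→(321,208). The round tray is empty, centred at (526,177). Joint 3 is near its limit, so I'll turn back on the way.

Run:
```python
from h import *
c=snap('wrist')
print('obl',plane(c,[(231,172),(370,105),(408,195),(278,256)],.021).mean(0).round(4))
l=plane(c,[(323,139),(321,209)],.066);u=(l[0]-l[1])/np.linalg.norm(l[0]-l[1]);print('valve',(l[1]+.008*u).round(4),(l[0]-.054*u).round(4))
x,y,w=.657,-.101,.08
o=ortho(c,.022,x-w,x+w,y-w,y+w,1000);m=(o.max(2)<60).astype(np.uint8);m=cv2.morphologyEx(m,cv2.MORPH_OPEN,np.ones((5,5)))
N,k,st,_=cv2.connectedComponentsWithStats(m);j=1+st[1:,4].argmax();h=cv2.convexHull(cv2.findNonZero((k==j).astype(np.uint8)))
q=cv2.minEnclosingCircle(h);e=cv2.fitEllipse(h);print('round',x-w+q[0][1]/1000,y-w+q[0][0]/1000,q[1],x-w+e[0][1]/1000,y-w+e[0][0]/1000,e[1])
# also scene/side round
for n in('scene','side'):
    c=snap(n);o=ortho(c,.018,x-w,x+w,y-w,y+w,1000);m=(o.max(2)<70).astype(np.uint8);m=cv2.morphologyEx(m,cv2.MORPH_OPEN,np.ones((5,5)))
    N,k,st,_=cv2.connectedComponentsWithStats(m);j=1+st[1:,4].argmax();h=cv2.convexHull(cv2.findNonZero((k==j).astype(np.uint8)));e=cv2.fitEllipse(h)
    print(n,x-w+e[0][1]/1000,y-w+e[0][0]/1000,e[1])
```

```text
obl [0.4557 0.0037 0.021 ]
valve [ 0.4537 -0.0009  0.066 ] [0.4557 0.0025 0.066 ]
round 0.6543863983154298 -0.09826628112792968 57.77939987182617 0.6543676223754884 -0.09847330474853515 (110.48941040039062, 115.56968688964844)
scene 0.6601776733398438 -0.10364868164062499 (109.71281433105469, 115.32241821289062)
side 0.654824806213379 -0.10197417449951171 (110.12940979003906, 117.41697692871094)
```

step_arm --increments "0 0 -0.01 0 0 -0.06;0 0 0 0 0 -0.09;0 0 0 0 0 -0.09;0 0 0 0 0 -0.09;0 0 0 0 0 -0.09;0 0 0 0 0 -0.09;0 0 0 0 0 -0.09;0 0 0 0 0 -0.09"

```text
t: 14.4
position: [0.4561, 0.0042, 0.1967]
eef_rot: [-0.0, 0.476, 0.88, -0.001]
wrist_force: [0.3, 0.5, 0.1]
gripper_width: 0.801
grip_force: 0.0
```

Run:
```python
from h import *
o=get_obs();q=o['eef_rot'];print(o['position'],q,o['joint_pos'].round(2),np.degrees(2*np.arctan2(q[2],q[1])))
```

```text
[0.45612566 0.00419616 0.19673991] [-2.61489172e-04  4.75613770e-01  8.79653436e-01 -1.14250555e-03] [-1.18  0.1   1.12  2.13 -0.1   0.98  0.57] 123.2013173473262
```

step_arm --increments "0 0 0 0 0 -0.09;0 0 0 0 0 -0.09;0 0 0 0 0 -0.09;0 0 0 0 0 -0.09;0 0 0 0 0 -0.09;0 0 0 0 0 -0.09;0 0 0 0 0 -0.091;-0.03 0.015 0 0 0 0" --fingers 0 --force 10

```text
t: 15.2
position: [0.4702, 0.0111, 0.1965]
eef_rot: [-0.001, 0.001, 1.0, 0.0]
wrist_force: [-0.1, 0.2, 0.3]
gripper_width: 0.497
grip_force: 0.0
```

step_arm --increments "-0.08 0.042 0 0 0 0;-0.08 0.042 0 0 0 0;-0.08 0.042 0 0 0 0;-0.08 0.042 0 0 0 0;-0.078 0.042 0 0 0 0;0 0 0.03 0 0 0;0 0 0.04 0 0 0;0 0 0 0 0 0"

```text
t: 16.0
position: [0.6694, 0.1151, 0.1581]
eef_rot: [-0.003, 0.003, 1.0, -0.001]
wrist_force: [0.2, -0.2, 0.3]
gripper_width: 0.498
grip_force: 0.0
```

Run:
```python
from h import *
o=get_obs();q=o['eef_rot'];print(o['position'],o['joint_pos'].round(2),np.degrees(2*np.arctan2(q[2],q[1])))
c=snap('wrist');cv2.imwrite('pics/w7.png',c['im']);print(proj(c,[.67,.1165,.096]))
```

```text
[0.66935404 0.11512291 0.15812608] [-0.82  0.61  0.81  1.67 -0.48  1.09  1.71] 179.65723154513523
[[321.48400627 219.28039866]]
```

View pics/w7.png

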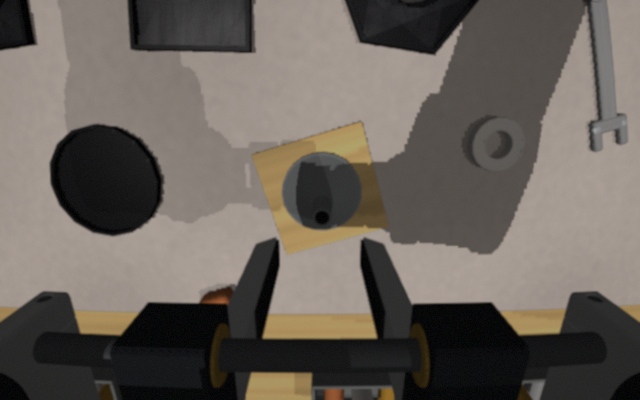

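Spout top at (322,217), as predicted. Descending onto it.

step_arm --increments "-0.001 0.002 0.05 0 0 0;0 0 0.07 0 0 0;0 0 0.05 0 0 0;0 0 0.019 0 0 0;0 0 0 0 0 0;0 0 0 0 0 0"

```text
t: 16.65
position: [0.6723, 0.117, 0.0694]
eef_rot: [0.001, 0.003, 1.0, 0.0]
wrist_force: [0.6, -0.4, -0.7]
gripper_width: 0.501
grip_force: 0.0
```

step_arm --increments "0 0 0 0 0 0;0 0 0 0 0 0;0 0 0 0 0 0;0 0 0 0 0 0;0 0 0 0 0 0" --fingers 1

```text
t: 17.15
position: [0.6716, 0.1172, 0.0681]
eef_rot: [0.0, 0.002, 1.0, 0.0]
wrist_force: [0.6, -1.1, -0.2]
gripper_width: 0.157
grip_force: 10.0
```

step_arm --increments "0 0 -0.05 0 0 0;0 0 -0.07 0 0 0;0.002 -0.04 -0.02 0 0 0;0.005 -0.08 0 0 0 0;0.005 -0.08 0 0 0 0;0.005 -0.08 0 0 0 0;0.005 -0.08 0 0 0 0;0.005 -0.076 0 0 0 0"

```text
t: 17.95
position: [0.6562, -0.1032, 0.1378]
eef_rot: [-0.0, 0.003, 1.0, -0.0]
wrist_force: [1.3, 0.1, -0.6]
gripper_width: 0.157
grip_force: 10.0
```

step_arm --increments "0 0 0.02 0 0 0;0 0 0.06 0 0 0;0 0 0.04 0 0 0;0 0 0.015 0 0 0;0 0 0.003 0 0 0;0 0 0 0 0 0;0 0 0 0 0 0"

```text
t: 18.65
position: [0.6575, -0.1008, 0.0699]
eef_rot: [0.001, 0.002, 1.0, 0.0]
wrist_force: [-0.4, -0.1, -0.0]
gripper_width: 0.161
grip_force: 10.0
```

step_arm --increments "0 0 0.003 0 0 0;0 0 0 0 0 0;0 0 0 0 0 0"

```text
t: 18.95
position: [0.6572, -0.1006, 0.0677]
eef_rot: [0.0, 0.002, 1.0, 0.0]
wrist_force: [0.9, 0.2, 0.9]
gripper_width: 0.156
grip_force: 10.0
```

step_arm --increments "0 0 0 0 0 0;0 0 0 0 0 0;0 0 0 0 0 0;0 0 -0.04 0 0 0;0 0 -0.08 0 0 0;0 0 -0.08 0 0 0;0 0 -0.02 0 0 0;0 0 0 0 0 0" --fingers -0.2

```text
t: 19.75
position: [0.6578, -0.1009, 0.179]
eef_rot: [0.001, 0.002, 1.0, 0.0]
wrist_force: [-0.6, 1.2, 0.1]
gripper_width: 0.6
grip_force: 0.0
```

Run:
```python
from h import *
o=get_obs();q=o['eef_rot'];print(o['position'],o['joint_pos'].round(2))
c=snap('wrist');im=c['im'];cv2.imwrite('pics/w8.png',im);print(proj(c,[[.6565,-.101,.02],[.6565,-.101,.096]]))
```

```text
[ 0.65779896 -0.10086412  0.1790009 ] [-0.52  0.56  0.83  1.69 -0.46  1.1   2.01]
[[319.22277224 185.22952605]
 [319.21947667 207.76245452]]
```

View pics/w8.png

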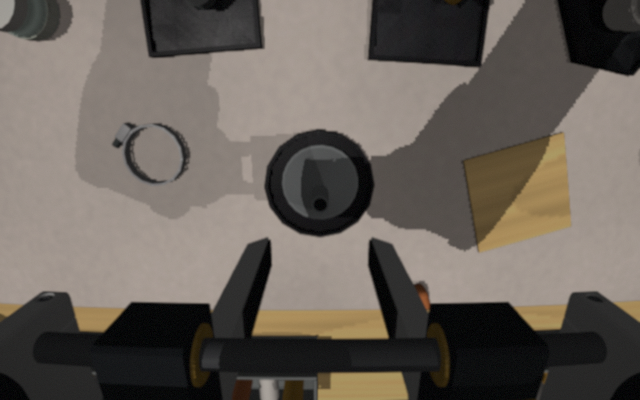

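The funnel sits centred in the round tray (320,184). Next the coupler.

step_arm --increments "0.044 0.074 0 0 0 0;0.044 0.074 0 0 0 0;0.044 0.074 0 0 0 0;0.044 0.074 0 0 0 0;0.044 0.074 0 0 0 0;0.044 0.074 0 0 0 0;0.044 0.074 0 0 0 0;0.044 0.071 0 0 0 0" --fingers -0.6

```text
t: 20.6
position: [0.4805, 0.1959, 0.1761]
eef_rot: [-0.001, 0.002, 1.0, -0.001]
wrist_force: [1.0, 0.1, 0.4]
gripper_width: 0.799
grip_force: 0.0
```

step_arm --increments "0 0 0.05 0 0 0;0 0 0.09 0 0 0;0 0 0.09 0 0 0;0 0 0.05 0 0 0;0 0 0.02 0 0 0;0 0 0 0 0 0;0 0 0 0 0 0" --force 15

```text
t: 21.3
position: [0.4829, 0.1945, 0.0281]
eef_rot: [0.0, 0.003, 1.0, 0.0]
wrist_force: [1.3, -0.8, 0.1]
gripper_width: 0.797
grip_force: 0.0
```

Run:
```python
from h import *
o=get_obs();q=o['eef_rot'];print(o['position'],q,o['joint_pos'].round(2))
c=snap('wrist');im=c['im'];p=proj(c,[[.482,.1935,.078],[*o['position'][:2],.078]]);print(p)
g=cv2.cvtColor(im,cv2.COLOR_BGR2GRAY);x,y=p[1].astype(int)
k=cv2.HoughCircles(g[y-40:y+40,x-40:x+40],cv2.HOUGH_GRADIENT,1,20,param1=80,param2=12,minRadius=5,maxRadius=30);print(None if k is None else (k[0]+[x-40,y-40,0])[:3])
cv2.imwrite('pics/w9.png',im)
```

```text
[0.48286238 0.19447307 0.02811078] [1.84601727e-04 2.71326445e-03 9.99996302e-01 1.86400173e-05] [-1.08  0.52  0.72  2.12 -0.55  0.68  1.58]
[[317.26780834 300.78924217]
 [319.4910603  302.46452343]]
[[320.5        300.5         19.        ]
 [306.5        276.5         27.10000038]]
```

View pics/w9.png

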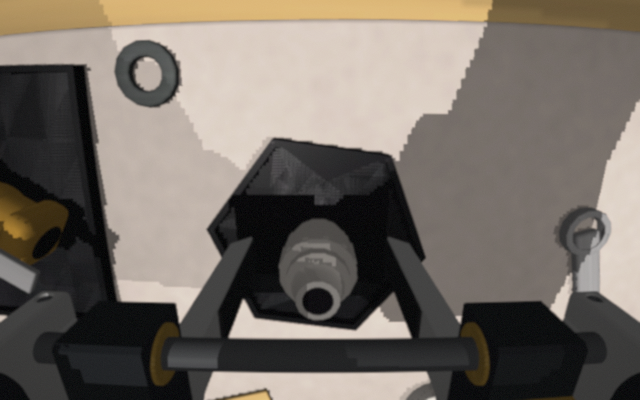

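Coupler top at (318,301), centred. Grip it and take it to the pad.

step_arm --increments "0 0 0 0 0 0;0 0 0 0 0 0;0 0 0 0 0 0;0 0 0 0 0 0;0 0 0 0 0 0" --fingers 1

```text
t: 21.85
position: [0.4825, 0.1947, 0.0276]
eef_rot: [0.0, 0.002, 1.0, 0.0]
wrist_force: [-0.4, 1.2, 2.3]
gripper_width: 0.417
grip_force: 15.0
```

step_arm --increments "0 0 -0.05 0 0 0;0 0 -0.07 0 0 0;-0.04 -0.018 -0.02 0 0 0;-0.08 -0.034 0 0 0 0;-0.08 -0.034 0 0 0 0;-0.08 -0.034 0 0 0 0;-0.08 -0.034 0 0 0 0;-0.014 -0.002 0 0 0 0"

```text
t: 22.65
position: [0.6724, 0.112, 0.0973]
eef_rot: [0.001, 0.004, 1.0, -0.001]
wrist_force: [-0.3, 0.2, -1.1]
gripper_width: 0.419
grip_force: 15.0
```

step_arm --increments "0 0 0.02 0 0 0;0 0 0.06 0 0 0;0 0 0.04 0 0 0;0 0 0.015 0 0 0;0 0 0.003 0 0 0;0 0 0 0 0 0;0 0 0 0 0 0"

```text
t: 23.35
position: [0.6691, 0.1161, 0.0291]
eef_rot: [0.0, 0.002, 1.0, 0.0]
wrist_force: [0.7, -0.4, 0.1]
gripper_width: 0.427
grip_force: 15.0
```

step_arm --increments "0 0 0.003 0 0 0;0 0 0 0 0 0;0 0 0 0 0 0"

```text
t: 23.65
position: [0.6691, 0.1157, 0.0271]
eef_rot: [0.0, 0.003, 1.0, 0.0]
wrist_force: [-0.1, 0.3, -0.4]
gripper_width: 0.42
grip_force: 15.0
```

step_arm --increments "0 0 0 0 0 0;0 0 0 0 0 0;0 0 0 0 0 0;0 0 -0.04 0 0 0;0 0 -0.08 0 0 0;0 0 -0.08 0 0 0;0 0 -0.08 0 0 0;0 0 -0.02 0 0 0" --fingers -0.6

```text
t: 24.45
position: [0.6709, 0.1154, 0.1814]
eef_rot: [0.002, 0.003, 1.0, 0.001]
wrist_force: [0.2, -0.2, -0.4]
gripper_width: 0.802
grip_force: 0.0
```

step_arm --increments "0.048 -0.081 0 0 0 0;0.048 -0.081 0 0 0 0;0.048 -0.081 0 0 0 0;0.048 -0.081 0 0 0 0;0.048 -0.081 0 0 0 0;0.048 -0.081 0 0 0 0;0.048 -0.081 0 0 0 0;0.05 -0.081 0 0 0 0" --fingers -0.2

```text
t: 25.25
position: [0.4732, -0.2086, 0.1768]
eef_rot: [0.0, 0.002, 1.0, 0.0]
wrist_force: [0.8, -0.6, 0.1]
gripper_width: 0.6
grip_force: 0.0
```

step_arm --increments "0 0 0.05 0 0 0;0 0 0 0 0 0;0 0 0 0 0 0"

```text
t: 25.55
position: [0.4745, -0.2069, 0.1519]
eef_rot: [-0.001, 0.002, 1.0, -0.0]
wrist_force: [-0.0, 0.6, 0.8]
gripper_width: 0.602
grip_force: 0.0
```

Run:
```python
from h import *
o=get_obs();q=o['eef_rot'];print(o['position'],q,o['joint_pos'].round(2))
c=snap('wrist');im=c['im'];p=proj(c,[[.4755,-.2075,.081]]);print(p)
g=cv2.cvtColor(im,cv2.COLOR_BGR2GRAY);x,y=p[0].astype(int)
k=cv2.HoughCircles(g[y-40:y+40,x-40:x+40],cv2.HOUGH_GRADIENT,1,20,param1=80,param2=12,minRadius=8,maxRadius=30);k=(k[0]+[x-40,y-40,0])[:3];print(k,plane(c,k[:,:2],.081))
cs=[snap('scene'),snap('side')]
for s,(a,b,d,e) in zip(cs,((165,285,370,500),(100,220,240,400))):pass
cv2.imwrite('pics/w10.png',im)
# coupler on pad in scene/side: bright blob projected
pads=[proj(s,[[.67,.1165,.016],[.67,.1165,.078]]).round() for s in cs];print(pads)
np.savez('sd.npz',S=cs[0]['im'],D=cs[1]['im'])
```

```text
[ 0.47447629 -0.20692378  0.15194929] [-6.67561679e-04  2.34737838e-03  9.99997022e-01 -2.43596030e-05] [-0.47  0.33  0.93  2.05 -0.33  0.92  2.2 ]
[[318.71300217 215.63675147]]
[[317.5        214.5         12.80000019]
 [318.5        194.5         11.80000019]] [[ 0.47455544 -0.20844332  0.081     ]
 [ 0.45834189 -0.2075614   0.081     ]]
[array([[423., 235.],
       [427., 217.]]), array([[357., 148.],
       [357., 129.]])]
```

step_arm --increments "0 -0.002 0.05 0 0 0;0 0 0.08 0 0 0;0 0 0.08 0 0 0;0 0 0.03 0 0 0;0 0 0.006 0 0 0;0 0 0 0 0 0;0 0 0 0 0 0" --force 25

```text
t: 26.4
position: [0.4755, -0.2086, 0.0305]
eef_rot: [0.001, 0.002, 1.0, -0.0]
wrist_force: [-0.0, -1.0, 0.1]
gripper_width: 0.602
grip_force: 0.0
```

step_arm --increments "0 0 0 0 0 0;0 0 0 0 0 0;0 0 0 0 0 0;0 0 0 0 0 0;0 0 0 0 0 0" --fingers 1

```text
t: 26.9
position: [0.4746, -0.2083, 0.0292]
eef_rot: [0.0, 0.002, 1.0, 0.0]
wrist_force: [-1.5, 1.0, 6.5]
gripper_width: 0.283
grip_force: 25.0
```

step_arm --increments "0 0 -0.04 0 0 0;0 0 -0.08 0 0 0;0 0 -0.08 0 0 0;0 0.06 0 0 0 0;-0.001 0.09 0 0 0 0;-0.001 0.09 0 0 0 0;-0.001 0.09 0 0 0 0;-0.001 0.09 0 0 0 0"

```text
t: 27.7
position: [0.477, 0.0034, 0.129]
eef_rot: [-0.0, 0.003, 1.0, 0.0]
wrist_force: [1.5, -0.2, -2.1]
gripper_width: 0.286
grip_force: 25.0
```

step_arm --increments "-0.001 0.09 0 0 0 0;-0.001 0.09 0 0 0 0;-0.001 0.09 0 0 0 0;-0.001 0.07 0 0 0 0;-0.001 0.036 0 0 0 0;0 0 0 0 0 0;0 0 0 0 0 0"

```text
t: 28.4
position: [0.4808, 0.1888, 0.1288]
eef_rot: [-0.0, 0.003, 1.0, -0.0]
wrist_force: [-0.6, -1.0, -2.3]
gripper_width: 0.283
grip_force: 25.0
```

Run:
```python
from h import *
o=get_obs();print(o['position'],o['joint_pos'].round(2))
for n,z in(('wrist',.022),('scene',.018),('side',.018)):
    c=snap(n)
    for k,(x,y) in dict(hex=(.479,.190),sq=(.4725,-.2105)).items():
        w=.085;q=ortho(c,z,x-w,x+w,y-w,y+w,1000);m=(q.max(2)<60).astype(np.uint8);m=cv2.morphologyEx(m,cv2.MORPH_OPEN,np.ones((7,7)))
        N,l,st,_=cv2.connectedComponentsWithStats(m);j=1+st[1:,4].argmax();h=cv2.convexHull(cv2.findNonZero((l==j).astype(np.uint8)))
        e=cv2.minEnclosingCircle(h);M=cv2.moments(h);r=cv2.minAreaRect(h)
        print(n,k,'mom',round(x-w+M['m01']/M['m00']/1000,4),round(y-w+M['m10']/M['m00']/1000,4),'rect',round(x-w+r[0][1]/1000,4),round(y-w+r[0][0]/1000,4),np.round(r[1]))
```

```text
[0.48083055 0.1887783  0.12881824] [-1.21  0.36  0.88  2.07 -0.36  0.87  1.44]
wrist hex mom 0.4748 0.1941 rect 0.4756 0.1922 [112. 114.]
wrist sq mom 0.4716 -0.212 rect 0.4725 -0.211 [170. 169.]
scene hex mom 0.4837 0.1907 rect 0.4839 0.1914 [131. 115.]Traceback (most recent call last):
  File "<stdin>", line 7, in <module>
ValueError: attempt to get argmax of an empty sequence
```

step_arm --increments "0.001 0.003 0.04 0 0 0;0 0 0.08 0 0 0;0 0 0.05 0 0 0;0 0 0.022 0 0 0;0 0 0.006 0 0 0;0 0 0 0 0 0;0 0 0 0 0 0"

```text
t: 29.2
position: [0.4812, 0.1912, 0.0311]
eef_rot: [0.001, 0.003, 1.0, 0.0]
wrist_force: [0.4, 0.7, -1.2]
gripper_width: 0.285
grip_force: 25.0
```

step_arm --increments "0 0 0 0 0 0;0 0 0 0 0 0"

```text
t: 29.4
position: [0.4808, 0.1915, 0.0307]
eef_rot: [0.0, 0.002, 1.0, 0.0]
wrist_force: [0.1, 0.0, -0.9]
gripper_width: 0.286
grip_force: 25.0
```

step_arm --increments "0 0 0.003 0 0 0;0 0 0 0 0 0;0 0 0 0 0 0"

```text
t: 29.7
position: [0.4809, 0.1915, 0.0291]
eef_rot: [0.0, 0.002, 1.0, 0.0]
wrist_force: [-2.6, 0.4, 11.0]
gripper_width: 0.281
grip_force: 25.0
```

step_arm --increments "0 0 0 0 0 0;0 0 0 0 0 0;0 0 0 0 0 0;0 0 -0.04 0 0 0;0 0 -0.08 0 0 0;0 0 -0.08 0 0 0;0 0 -0.06 0 0 0;0 0 0 0 0 0" --fingers -0.3

```text
t: 30.5
position: [0.4821, 0.1919, 0.1617]
eef_rot: [0.002, 0.003, 1.0, 0.002]
wrist_force: [0.3, 0.5, 0.2]
gripper_width: 0.649
grip_force: 0.0
```

step_arm --increments "-0.08 -0.032 0 0 0 0;-0.08 -0.032 0 0 0 0;-0.08 -0.032 0 0 0 0;-0.08 -0.032 0 0 0 0;-0.056 -0.023 0 0 0 0;0 0 0 0 0 0;0 0 0 0 0 0" --fingers -0.6

```text
t: 31.2
position: [0.6678, 0.1139, 0.1572]
eef_rot: [-0.001, 0.003, 1.0, -0.0]
wrist_force: [-1.4, 0.5, -0.8]
gripper_width: 0.797
grip_force: 0.0
```

Run:
```python
from h import *
o=get_obs();print(o['position'],o['joint_pos'].round(2))
c=snap('wrist');im=c['im'];p=proj(c,[[.669,.116,.078]]);print(p)
g=cv2.cvtColor(im,cv2.COLOR_BGR2GRAY);x,y=p[0].astype(int)
k=cv2.HoughCircles(g[y-40:y+40,x-40:x+40],cv2.HOUGH_GRADIENT,1,20,param1=80,param2=12,minRadius=5,maxRadius=30);k=(k[0]+[x-40,y-40,0])[:3];print(k,plane(c,k[:,:2],.078))
```

```text
[0.66777837 0.11389613 0.15717383] [-0.82  0.6   0.81  1.68 -0.48  1.08  1.71]
[[322.1329642  212.56710152]]
[[324.5        201.5         25.39999962]] [[0.65970214 0.11793381 0.078     ]]
```

step_arm --increments "-0.002 0.004 0.05 0 0 0;0 0 0.08 0 0 0;0 0 0.08 0 0 0;0 0 0.04 0 0 0;0 0 0.008 0 0 0;0 0 0 0 0 0;0 0 0 0 0 0" --force 15

```text
t: 31.95
position: [0.6696, 0.1172, 0.031]
eef_rot: [0.001, 0.002, 1.0, 0.0]
wrist_force: [0.1, -1.0, -0.0]
gripper_width: 0.797
grip_force: 0.0
```

step_arm --increments "0 0 0 0 0 0;0 0 0 0 0 0;0 0 0 0 0 0;0 0 0 0 0 0;0 0 0 0 0 0" --fingers 1

```text
t: 32.45
position: [0.6691, 0.1166, 0.0296]
eef_rot: [0.0, 0.003, 1.0, 0.0]
wrist_force: [-0.3, 0.9, 3.0]
gripper_width: 0.418
grip_force: 15.0
```

step_arm --increments "0 0 -0.04 0 0 0;0 0 -0.08 0 0 0;0 0 -0.06 0 0 0;0.03 -0.05 0 0 0 0;0.048 -0.08 0 0 0 0;0.048 -0.08 0 0 0 0;0.048 -0.08 0 0 0 0;0.048 -0.08 0 0 0 0"

```text
t: 33.25
position: [0.5559, -0.0691, 0.1195]
eef_rot: [0.0, 0.002, 1.0, 0.0]
wrist_force: [0.9, -0.5, -0.3]
gripper_width: 0.417
grip_force: 15.0
```

step_arm --increments "0.048 -0.08 0 0 0 0;0.048 -0.08 0 0 0 0;0.048 -0.08 0 0 0 0;0.027 -0.044 0 0 0 0;0 0 0 0 0 0;0 0 0 0 0 0"

```text
t: 33.85
position: [0.471, -0.2095, 0.1196]
eef_rot: [0.0, 0.003, 1.0, 0.0]
wrist_force: [0.4, 0.8, -0.9]
gripper_width: 0.418
grip_force: 15.0
```

step_arm --increments "0 0 0.04 0 0 0;0 0 0.08 0 0 0;0 0 0.04 0 0 0;0 0 0.014 0 0 0;0 0 0.004 0 0 0;0 0 0 0 0 0;0 0 0 0 0 0"

```text
t: 34.55
position: [0.4718, -0.2093, 0.0314]
eef_rot: [0.001, 0.002, 1.0, -0.0]
wrist_force: [0.6, -0.6, -0.5]
gripper_width: 0.418
grip_force: 15.0
```

step_arm --increments "0 0 0.004 0 0 0;0 0 0 0 0 0;0 0 0 0 0 0"

```text
t: 34.85
position: [0.4718, -0.2093, 0.0293]
eef_rot: [0.001, 0.002, 1.0, 0.0]
wrist_force: [-0.5, 1.2, 6.2]
gripper_width: 0.418
grip_force: 15.0
```

step_arm --increments "0 0 0 0 0 0;0 0 0 0 0 0;0 0 0 0 0 0;0 0 0 0 0 0;0 0 -0.04 0 0 0;0 0 -0.08 0 0 0;0 0 -0.08 0 0 0;0 0 -0.08 0 0 0" --fingers -0.6

```text
t: 35.65
position: [0.4704, -0.2095, 0.1698]
eef_rot: [-0.0, 0.003, 1.0, -0.0]
wrist_force: [1.2, 1.5, 0.1]
gripper_width: 0.799
grip_force: 0.0
```

step_arm --increments "0 0.03 -0.08 0 0 0;0 0.08 -0.04 0 0 0;0 0.08 -0.01 0 0 0;0 0.08 0 0 0 0;0 0.08 0 0 0 0;0 0.07 0 0 0 0;0 0 0 0 0 0;0 0 0 0 0 0"

```text
t: 36.45
position: [0.4719, 0.0002, 0.233]
eef_rot: [-0.0, 0.002, 1.0, 0.0]
wrist_force: [-0.3, -0.9, -0.7]
gripper_width: 0.804
grip_force: 0.0
```

Run:
```python
from h import *
o=get_obs();print(o['t'],o['position'],o['joint_pos'].round(2))
c=snap('wrist')
P=dict(hex=[.480,.1905,.02],obl=[.4557,.0037,.02],sq=[.4725,-.2105,.02],hext=[.480,.1905,.081],sqt=[.4725,-.2105,.078]);print({k:proj(c,v)[0].round() for k,v in P.items()})
im=c['im'].copy();s=snap('scene')['im'][150:350,220:460]
cv2.imwrite('pics/end.png',np.vstack([im[:330],cv2.resize(s,(324,270),interpolation=2) if 0 else np.hstack([cv2.resize(s,(324,270)),cv2.resize(snap('side')['im'][95:290,225:453],(316,270))])]))
```

```text
36.45 [4.71938152e-01 1.60835028e-04 2.33017793e-01] [-1.03  0.05  0.95  2.05 -0.05  1.06  1.51]
{'hex': array([476., 182.]), 'obl': array([322., 162.]), 'sq': array([146., 177.]), 'hext': array([502., 196.]), 'sqt': array([119., 190.])}
```

View pics/end.png

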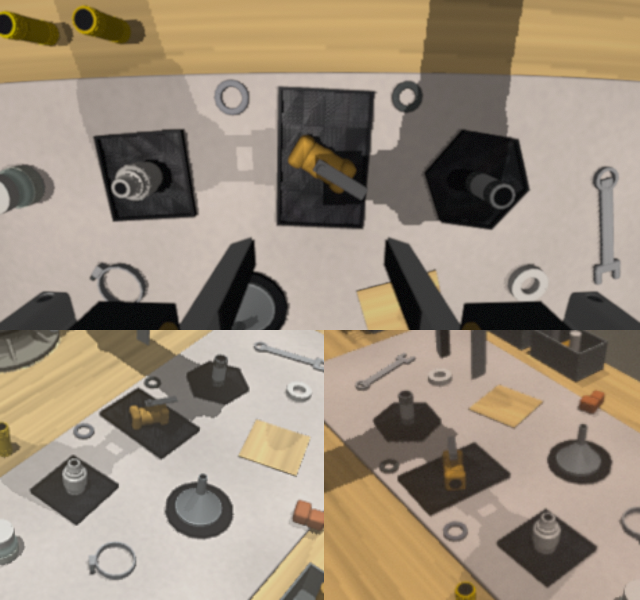

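All four are home: coupler top at (120,187), nipple top at (502,195), valve at about (322,165), each within 3 pixels of its target, and the funnel centred in the round tray. The clamp hasn't moved.

```bash
python3 -c "
from station import hand_in
print(hand_in())"
```

```text
the job is handed in; nothing more can be done
None
```

I handed in the job after about 36 s on the robot's clock: all four fittings stand upright and centred in their own trays by my camera check (the judge gave no verdict), and I left the hose clamp and the yellow look-alikes alone.

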